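# Clamp the jar and hold the filler gate open at the dose mark

### The job

The open black jar stands loosely in the three-jaw chuck under the filling spout: swing the chuck sleeve by its lever until the jaws grip the jar tightly all round, then let go of the lever. Then pull the hopper's spring-return gate slide out by its upright post until the index fin on the slide stands level with the pointer of the dose mark, and finish while holding it there; do not let go, because the spring shuts it. Clamp the jar before opening the gate, keep the jar upright, and leave the other things on the table and the station where they are.

Things in the scene. Friction and masses are not known exactly. Their poses are not given: they have to be found in the camera images.
- station: Bench filling station fixed to the table: white deck plate 310 x 540 x 12 mm with hopper, chute, jar chuck and gate. Origin on the table; x points away from the robot at yaw 0 (yaw within 0.15 rad), y is the way the gate is pulled out, z up. The deck spans x -0.115 to 0.195, y -0.26 to 0.28 m. In this frame the chuck axis is at (0.06, -0.15), the hopper axis at (0.09, 0).
- hopper_top (a point): Top of the hopper's black lid knob, 490 mm above the table, on the hopper axis. Steel hopper: cone from 285 mm height (radius 32 mm) to 400 mm (radius 68 mm), then straight to 470 mm; one grey post behind it.
- spout (a point): Mouth of the filling spout, 42 mm wide, 142 mm above the table on the chuck axis. A 36 mm steel chute slopes from under the hopper down to it.
- rail_end (a point): Top of the outer end of the aluminium scale rail: 12 mm wide, top 262 mm above the table, running 200 mm along station y from here back to the hopper, with a leg under this end. The gate slide runs beside it on its far side from the robot.
- sleeve (a joint): Turn of the chuck sleeve, rad: 0 = jaws open, growing counter-clockwise from above (lever swings to station -y); stop at 1.15. Starts at 0 to 0.25. Jaws move inward 15 mm per rad and meet the jar near 0.8. It stays where left. About 4 N at the lever post turns it; on the jar the resistance rises steeply within some 0.1 to 0.2 rad; 10 to 20 N at the post clamps firmly.
- sleeve_axis (a point): Point on the vertical axis of the chuck sleeve (knurled dark disc 146 mm across), 24.5 mm above the table. z up.
- lever_top (a point): Centre of the top of the lever's upright round steel post: 14 mm in diameter, 110 mm from the sleeve axis, top 86.5 mm above the table, foot on a 14 mm bar lying 17 to 32 mm above the table. Moves with the sleeve; at sleeve 0 it lies 151 degrees counter-clockwise from station +x about the sleeve axis (on the robot's side).
- jaw0: Steel chuck jaw, 24 mm radial x 18 mm wide, from 40 to about 74 mm above the table, on the station +x side of the jar. Smooth, so the jar slides to the centre. Origin on the chuck axis at sleeve 0, 40 mm above the table; when open its face stands 42 mm from the axis. Moves inward with the sleeve.
- jaw1: As jaw0, the jaw 120 degrees counter-clockwise from it seen from above.
- jaw2: As jaw0, the jaw 120 degrees clockwise from it seen from above.
- jar: Open, empty black plastic jar, 60 mm in diameter, 85 mm high with a 53 mm neck, about 120 g, standing loose up to 6 mm off-centre between the open jaws on the chuck's face plate, 40 mm above the table. Origin at the centre of its underside, z up.
- gate: Steel gate slide under the hopper: strip 50 mm wide (station x), 6 mm thick, 255 to 261 mm above the table, pulled out along station +y, up to 75 mm. A spring pulls it shut: about 5 N when shut, 1.2 N more per 10 mm, so 8 to 12 N at the mark. Origin on the hopper axis when shut, 255 mm above the table; axes as the station's.
- gate_top (a point): Centre of the top of the gate's pull post: round, steel, 16 mm in diameter, standing on the slide from 261 to 326 mm above the table (this point); 170 mm from the hopper axis when shut. Moves with the gate. Pinch or hook it from above, fingertips at least 18 mm above the slide's top to clear the mark.
- gate_index (a point): Top of the index fin, a 3 mm thick plate across the robot-side edge of the slide beside the scale rail, 269 mm above the table; 70 mm nearer the hopper than the pull post. Moves with the gate.
- mark: Dose mark: small dark steel clip 18 x 12 x 10 mm fixed on the scale rail with a 3 mm thick pointer on top towards the slide. Set 30 to 55 mm out from where the index fin stands when the gate is shut. Origin at the centre of its underside on the rail; axes as the station's.
- mark_tip (a point): Tip of the dose mark's pointer, 276 mm above the table. The gate is out to the mark when index fin and pointer have the same position along the station's y axis. Axes as the station's.
- jar_b: Bystander: capped black jar, 64 mm wide, 88 mm high, standing on the deck below the gate's rail. Origin under its centre.
- jar_c: Bystander: capped black jar like jar_b, on the table on the robot's left. Origin under its centre.
- lid_a: Bystander: black jar lid, 64 mm disc 15 mm high, lying on the deck's front near the middle. Origin under its centre.
- lid_b: Bystander: black jar lid like lid_a, lying on the deck's front near the gate end. Origin under its centre.
- brush: Bystander: hand brush lying on the table to the right of the station.
- scraper: Bystander: flat scraper lying on the table just left of the station.

How it is judged:
On the way, in this order (a step that is already met when the one before it is completed fails the run):
1. the three jaws grip the jar (over 2 N each) with the lever let go and the gate still shut (contact force between each of jaw0, jaw1, jaw2 and jar above 2 N and y of gate_index in the frame of station below 0.108 m and contact force between the fingers and station below 0.5 N), for 0.2 s.
2. the gate's index stands level with the dose mark (y of gate_index in the frame of mark_tip between -0.006 and 0.006 m), for 0.2 s.
At the end, for the whole second after the job is handed in: The gate's index fin is within 6 mm of the dose mark along the slide and still, held there by the fingers (over 2 N on the gate); all three jaws press on the jar with over 2 N each; the jar stands upright (within 0.08 rad) on the chuck's face plate, within 4 mm of the chuck axis (all of step 2 and contact force between each of jaw0, jaw1, jaw2 and jar above 2 N and angle between jar's own z axis and vertical below 0.08 rad and z of jar in the frame of station between 0.036 and 0.045 m and horizontal distance between jar and sleeve_axis below 0.004 m and contact force between the fingers and gate above 2 N and linear speed of gate below 0.01 m/s); the arm keeps its last pose, push and grip.
It fails at once if the gate is opened more than 15 mm before the chuck is closed (y of gate_index in the frame of station above 0.115 m and value of joint sleeve below 0.6 rad).
It fails at once if the jar is tipped or lifted (angle between jar's own z axis and vertical above 0.25 rad or z of jar in the frame of station above 0.06 m).
It fails at once if another thing is moved by more than 30 mm (distance of any of jar_b, jar_c, lid_a, lid_b, brush, scraper from where it was at the start of the episode above 0.03 m).
It also fails if it takes over 64 s, if anything falls off the work surface, if the arm or the gripper's body presses on something with over 40 N, if the wrist force passes 120 N, or if a joint passes its speed limit or range.

### The arm

A 6-joint arm with a two-finger parallel gripper is mounted at the origin on the work surface. World frame = base frame: x ahead of the robot, y to its left, z up, the work surface at z = 0. Lengths are in m, angles in rad, forces in N, time in s.
With the tool pointing down it reaches from about 0.3 to 0.875 m from the base axis. Payload 4.2 kg.
Tool frame: the origin (TCP) lies on the centre line of the jaws, within the pads' length; the fingertips stand 22 mm ahead of it and the grasp point (between the pads) lies 3 mm ahead of it; z points along the fingers, y is the line along which they close (so a half turn about z gives the same grasp; the last joint's range is limited). The gripper opens to 85 mm and grips with 20 to 120 N. Pads are 22 mm wide; open, the fingers measure 114 mm over their backs; the gripper's body (76 mm by 85 mm) begins 54 mm behind the grasp point. The pads swing forward as they close: fully open they stand 13 mm farther back than shut.
Start: joints at [-1.134, 0.32, 1.565, -0, 1.257, -0.02], TCP at [0.254, -0.516, 0.253] pointing down, gripper open.
Joint ranges: [-3.11, 3.11], [-0.84, 2.01], [0.21, 2.61], [-1.34, 4.49], [0.05, 2.63], [-2.56, 2.56]. Speed limits (rad/s): [2.57, 2.57, 3.14, 3.14, 3.14, 3.14].

### API

Orientations are given as a rotation vector (axis times angle).
In Python, from workcell import * gives the robot as it stands.
- The arm moves only by the tool send_rows, never from a script. Its argument "steps" is a list of rows, each a list of 3 entries, a list of its own where there are three numbers: the shift along the tool's x, y, z in m, then the turn, a rotation vector about the tool's x, y, z in degrees, then the closure, from 0 (fully open) to 1 (shut). In form: [[[dx, dy, dz], [rx, ry, rz], hand], ...]. A call has 1 to 10 rows; each row shifts and turns the commanded pose from where the row before left it, along the tool's axes as they then stand; what a row does not reach is not made up. A row lasts 1/8 s, in which the tool goes at most 62.5 mm and 10.7 degrees, less where a joint would pass 70% of its speed; a pose out of reach is approached as far as the arm can. A call is refused whole if a number of a shift passes 0.0625 or a number of a turn 10.7, either way. A call with a gripper value outside its range is refused whole. The fingers move at their own pace and stop on an object; the grip force is fixed at half the most. Time passes only in rows, so rows that do not move let the fingers close. It gives the time, the measured TCP pose, the force, the opening and the grip force at its end, in the units of the state.
- state(): the state, without advancing time (a new reading comes with each control period).
- read_camera(name): name is "scene" or "side" or "wrist"; returns the picture (400x640x3 uint8, red, green, blue); there is no depth.
- camera_model(name): a dict with "K" (3x3 intrinsics, pixels), "D" ([k1, k2, p1, p2, k3] as OpenCV has them; the pictures are not rectified), "world_from_camera" (4x4, takes a point from camera to world coordinates); the wrist camera has in their place "T_tool_cam" (4x4, takes a point from camera to tool coordinates, whose origin is the TCP and whose axes are the flange's). Camera axes: x right, y down, z forward; pixel columns grow to the right and rows downward; lengths in m; the calibration is good to about 2 mm. A picture is of the moment at which its call begins: read the wrist's pose just before it. camera_model takes no time and is no camera call.
- close_job(): hands the job in; it is judged then, once.
The state is a dict: "time_s": time; "joint_pos": joint angles; "qvel": joint speeds; "joint_torque": joint torques, N m; "ee_pos": TCP position; "tool_rot": TCP orientation; "force": force on the tool from outside, world axes, zero at the start; "ft_torque": the same for the moment, N m; "gripper_width": opening from 0.0 (shut) to 1.0 (fully open); "grasp_force": force on a finger pad.
Only numpy, scipy, OpenCV 4.12 (cv2) and the standard library are available. Lean on these libraries where they do the work, as an engineer would, in place of code of your own. Each camera call takes 0.05 s, during which the arm holds its last target. There are 200 camera calls.

## Working session

There is one attempt and no reset: what is moved stays moved. The work goes in short steps, Python scripts to look and compute and a tool call to move; the robot and the scene stay as the last step left them, time stands still between calls to the robot, and variables do not carry over. Pictures are saved under pics/ and viewed, at most 10 in all, crops included, and the job is handed in when it is done.

Besides the shell and the picture viewer there is one more tool, called after "Emit:" as name(argument=value, ...) on one line, values as JSON. send_rows: Moves the arm, as the interface text tells. Its arguments: {"type":"object","properties":{"steps":{"type":"array"}},"required":["steps"]}

```bash
mkdir -p pics
python3 - <<'E'
from workcell import *
import cv2
s=state();print({k:s[k] for k in('time_s','ee_pos','tool_rot','force','gripper_width')})
for n in('scene','side','wrist'):
    cv2.imwrite(f'pics/{n}0.png',cv2.cvtColor(read_camera(n),cv2.COLOR_RGB2BGR)); m=camera_model(n); print(n,m)
E
```

```text
{'time_s': 0.0, 'ee_pos': array([ 0.25342697, -0.51565264,  0.25246151]), 'tool_rot': array([-3.05828888e+00, -7.10825206e-01,  5.24548751e-04]), 'force': array([0.25909401, 0.03495582, 0.91378224]), 'gripper_width': 1.0016052898128573}
scene {'K': array([[452.52123416,   0.        , 316.34755414],
       [  0.        , 452.52123416, 197.95447241],
       [  0.        ,   0.        ,   1.        ]]), 'D': array([-0.10106729,  0.        ,  0.        ,  0.        ,  0.        ]), 'world_from_camera': array([[ 0.32338193,  0.69247872, -0.64490104,  1.35201038],
       [ 0.94620719, -0.24439494,  0.21204495, -0.29749466],
       [-0.01077393, -0.67878151, -0.73426125,  1.24658142],
       [ 0.        ,  0.        ,  0.        ,  1.        ]])}
side {'K': array([[502.44064511,   0.        , 310.85272357],
       [  0.        , 502.44064511, 198.56850118],
       [  0.        ,   0.        ,   1.        ]]), 'D': array([-0.00859461,  0.        ,  0.        ,  0.        ,  0.        ]), 'world_from_camera': array([[-0.71180823, -0.3702965 ,  0.59683293, -0.33389801],
       [-0.70228197,  0.36147688, -0.61329804,  0.80049917],
       [ 0.01136081, -0.8556956 , -0.51735478,  0.98605477],
       [ 0.        ,  0.        ,  0.        ,  1.        ]])}
wrist {'K': array([[301.46760049,   0.        , 322.47822046],
       [  0.        , 301.46760049, 202.77293097],
       [  0.        ,   0.        ,   1.        ]]), 'D': array([-0.051486,  0.      ,  0.      ,  0.      ,  0.      ]), 'T_tool_cam': array([[ 7.10955201e-04, -9.54347385e-01, -2.98698115e-01,
         7.58602587e-02],
       [ 9.99999691e-01,  5.78174741e-04,  5.32897336e-04,
        -6.52169572e-04],
       [-3.35869474e-04, -2.98698402e-01,  9.54347501e-01,
        -1.20065868e-01],
       [ 0.00000000e+00,  0.00000000e+00,  0.00000000e+00,
         1.00000000e+00]])}
```

View pics/scene0.png

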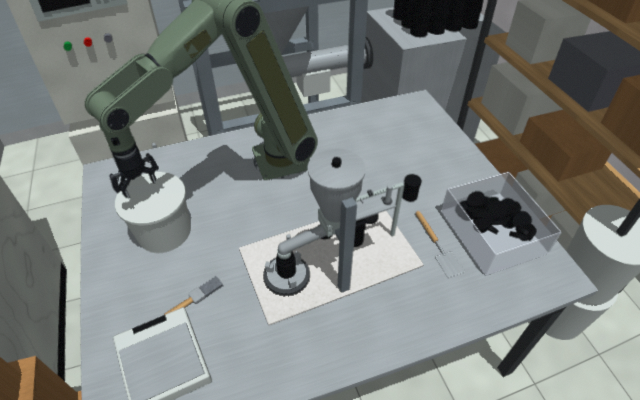

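View pics/side0.png

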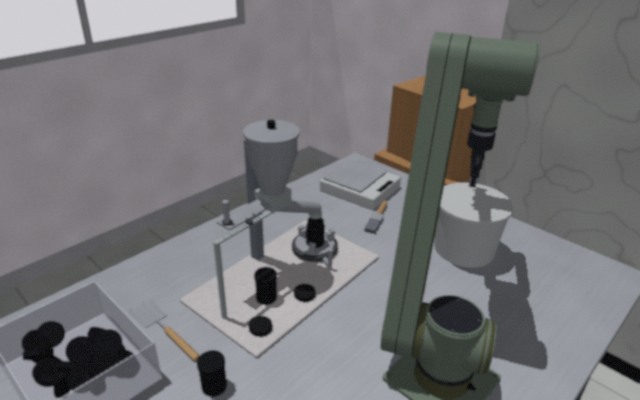

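The scene picture shows the station from its far side: knob about (336,158), chuck (287,275), deck corners about (240,254), (266,318) and (422,265). In the side picture the knob is at (271,121), the gate post at about (226,203), the rail end at about (219,240), the mark on the rail around (262,215), and the lever post near (331,258). I'll enlarge both.

```bash
cat > h.py <<'E'
from workcell import *
import cv2, numpy as np
from scipy.spatial.transform import Rotation as R
def ray(n,uv,T=None):
    m=camera_model(n); p=cv2.undistortPoints(np.array([[uv]],float),m['K'],m['D'])[0,0]
    T=m['world_from_camera'] if T is None else T
    d=T[:3,:3]@[p[0],p[1],1]; return T[:3,3],d/np.linalg.norm(d)
def plane(n,uv,z,T=None):
    o,d=ray(n,uv,T); return o+d*(z-o[2])/d[2]
def tri(rs):
    A=sum(np.eye(3)-np.outer(d,d) for o,d in rs); b=sum((np.eye(3)-np.outer(d,d))@o for o,d in rs)
    p=np.linalg.solve(A,b); return p,[np.linalg.norm(np.cross(p-o,d)) for o,d in rs]
def wristT():
    s=state(); T=np.eye(4);T[:3,:3]=R.from_rotvec(s['tool_rot']).as_matrix();T[:3,3]=s['ee_pos']; return T@camera_model('wrist')['T_tool_cam']
def proj(n,P,T=None):
    m=camera_model(n); T=m['world_from_camera'] if T is None else T
    W=np.linalg.inv(T); return cv2.projectPoints(np.array(P,float).reshape(-1,3),cv2.Rodrigues(W[:3,:3])[0],W[:3,3],m['K'],m['D'])[0][:,0]
E
python3 - <<'E'
from h import *
for n,(x0,y0,x1,y1) in(('scene',(236,145,436,325)),('side',(178,110,388,355))):
    im=cv2.imread(f'pics/{n}0.png')[y0:y1,x0:x1]; k=4 if n=='scene' else 2.4
    k=3.3 if n=='scene' else 2.4
    cv2.imwrite(f'pics/{n}0c.png',cv2.resize(im,None,fx=k,fy=k,interpolation=cv2.INTER_CUBIC))
print(tri([ray('scene',(336,157)),ray('side',(271,120.5))]))
for n,uv in(('scene',(266,318)),('scene',(422,265)),('scene',(240,254)),('side',(378,260)),('side',(260,348)),('side',(183,297))):print(n,uv,plane(n,uv,.012))
E
```

```text
(array([0.57658088, 0.01212179, 0.49250409]), [np.float64(0.0017768082244149907), np.float64(0.0017768082244150381)])
scene (266, 318) [ 0.68264804 -0.24286069  0.012     ]
scene (422, 265) [0.66650336 0.28905889 0.012     ]
scene (240, 254) [ 0.42472104 -0.26532763  0.012     ]
side (378, 260) [ 0.38255358 -0.2402446   0.012     ]
side (260, 348) [0.36993856 0.25306426 0.012     ]
side (183, 297) [0.66490503 0.28581078 0.012     ]
```

View pics/side0c.png

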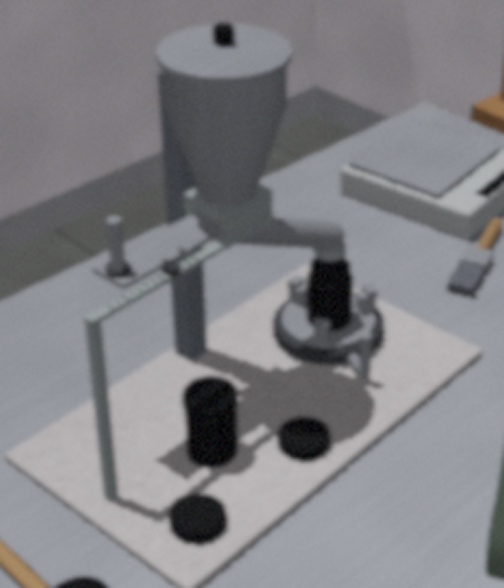

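View pics/scene0c.png

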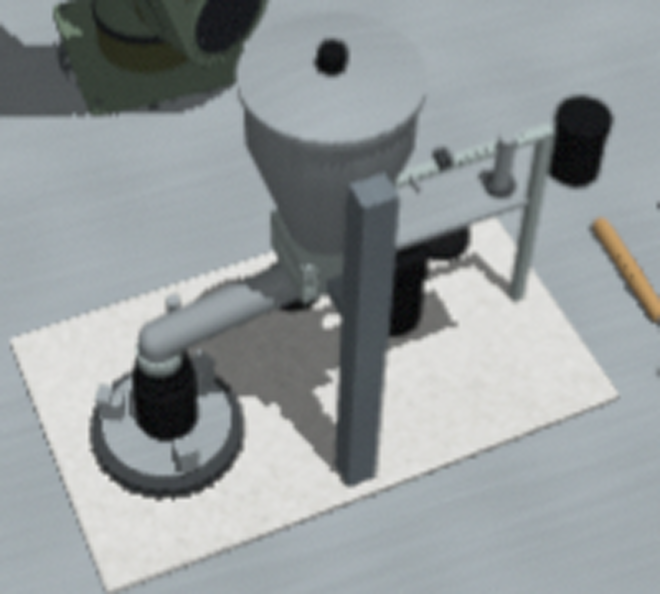

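Enlarged views: in side-crop pixels the post top is at (115,219), the mark clip at (172,266), the lever near (362,345), and deck corners at (480,352), (190,587), (10,456). In scene-crop pixels the post top is at (506,140), the mark at (442,156), the fin about (417,184), the lever top at (174,300), and corners at (10,341), (108,592), (618,397).

Run:
```python
from h import *
from scipy.optimize import least_squares
sc=lambda u,v:('scene',(u/3.3+236-.35,v/3.3+145-.35)); sd=lambda u,v:('side',(u/2.4+178-.3,v/2.4+110-.3))
C=[(sc(10,341),(-.115,-.26,.012)),(sc(108,592),(.195,-.26,.012)),(sc(618,397),(.195,.28,.012)),(sd(480,352),(-.115,-.26,.012)),(sd(190,587),(-.115,.28,.012)),(sd(10,456),(.195,.28,.012)),(sc(332,43),(.09,0,.49)),(sd(224,26),(.09,0,.49))]
W=lambda p,q:np.array([p[0]+q[0]*np.cos(p[2])-q[1]*np.sin(p[2]),p[1]+q[0]*np.sin(p[2])+q[1]*np.cos(p[2]),q[2]])
f=lambda p:np.concatenate([(plane(*o,q[2])-W(p,q))[:2] for o,q in C])
r=least_squares(f,[.5,0,0],loss='soft_l1',f_scale=.004);p=r.x;print('station',p);print((f(p)*1000).round(1).reshape(-1,2).tolist())
ts=lambda P:(R.from_euler('z',-p[2]).as_matrix()@(np.array(P)-[p[0],p[1],0])).round(4)
g,e=tri([ray(*sc(506,140)),ray(*sd(115,219))]);print('gate',g,ts(g),e)
m,e=tri([ray(*sc(442,152)),ray(*sd(172,263))]);print('mark',m,ts(m),e)
print('lever z.0865 scene',plane(*sc(174,300),.0865),ts(plane(*sc(174,300),.0865)))
print('fin scene',ts(plane(*sc(417,182),.269)),'pred gate',W(p,(.09,.17,.326)))
np.save('st.npy',p)
for a in(0,.125,.25):
  t=np.radians(151)+a; q=W(p,(.06+.11*np.cos(t),-.15+.11*np.sin(t),.0865));print(a,q,proj('scene',q),(proj('side',q)[0]-[178,110])*2.4)
```

```text
station [0.49116068 0.00325271 0.07148746]
[[3.6, 0.1], [0.1, 0.9], [1.7, -4.5], [-0.3, 10.1], [3.5, -2.6], [-8.0, -2.2], [-5.8, 1.9], [0.2, 0.6]]
gate [0.57107869 0.1773983  0.32427964] [0.0922 0.168  0.3243] [np.float64(0.0004930581567675992), np.float64(0.0004930581567675201)]
mark [0.52400898 0.1421249  0.27498025] [0.0427 0.1362 0.275 ] [np.float64(0.0007402620195396915), np.float64(0.0007402620195396556)]
lever z.0865 scene [ 0.46028231 -0.10196303  0.0865    ] [-0.0383 -0.1027  0.0865]
fin scene [0.0611 0.1013 0.269 ] pred gate [0.56878828 0.17924689 0.326     ]
0 [ 0.46194986 -0.09575755  0.0865    ] [[290.353648   235.44370565]] [361.50251043 334.80864761]
0.125 [ 0.45695325 -0.10855795  0.0865    ] [[286.14189837 235.32445084]] [371.48267494 332.17065961]
0.25 [ 0.45359152 -0.12188144  0.0865    ] [[281.91825025 235.62138368]] [380.7043246  328.81064415]
```

Emit:
send_rows(steps=[[[0,0,-0.03],[0,0,0],0],[[0.03,-0.03,-0.03],[0,0,0],0],[[0.04,-0.034,-0.01],[0,0,-10.5],0]])

```text
time_s: 0.52
ee_pos: [0.2886, -0.4278, 0.3248]
tool_rot: [2.978, 0.992, 0.001]
force: [0.2, -0.7, -0.6]
gripper_width: 1.0
grasp_force: 0.0
```

Emit:
send_rows(steps=[[[0.05,-0.03,0],[0,0,0],0],[[0.05,-0.03,0],[0,0,0],0],[[0.05,-0.03,0],[0,0,0],0],[[0.05,-0.03,0],[0,0,0],0],[[0.05,-0.03,0],[0,0,0],0],[[0.05,-0.03,0],[0,0,0],0],[[0,0,0],[0,0,-10.5],0],[[0,0,0],[0,0,-10.5],0],[[0,0,0],[0,0,-10.5],0],[[0,0,0],[0,0,-10.5],0]])

```text
time_s: 1.78
ee_pos: [0.4212, -0.104, 0.323]
tool_rot: [-2.423, -1.999, 0.001]
force: [0.1, -0.6, -0.4]
gripper_width: 0.996
grasp_force: 0.0
```

Emit:
send_rows(steps=[[[0,0,0],[0,0,-10.5],0],[[0,0,0],[0,0,-10.5],0],[[0,0,0],[0,0,-10.5],0],[[0,0,0],[0,0,-10.5],0],[[0,0,0],[0,0,-10.5],0],[[0,0,0],[0,0,-10.5],0],[[0,0,0],[0,0,-10.5],0],[[0,0,0],[0,0,-10.5],0],[[0,0,0],[0,0,-10.5],0],[[0,0,0],[0,0,-10.5],0]])

```text
time_s: 3.02
ee_pos: [0.4211, -0.1041, 0.3231]
tool_rot: [0.11, -3.139, -0.0]
force: [-0.4, 0.4, 1.0]
gripper_width: 1.0
grasp_force: 0.0
```

Run:
```python
from h import *
s=state();T=wristT();print(s['ee_pos'],s['tool_rot'],s['joint_pos'].round(2)); np.save('T1.npy',T)
im=read_camera('wrist');cv2.imwrite('pics/w1.png',cv2.cvtColor(im,cv2.COLOR_RGB2BGR))
print(R.from_rotvec(s['tool_rot']).as_matrix().round(3))
print(proj('wrist',[[.460,-.1,.0865],[.560,-.142,.0245],[.5711,.1774,.325]],T))
```

```text
[ 0.4211321  -0.10414463  0.32305666] [ 1.10129606e-01 -3.13913290e+00 -1.34955781e-04] [-0.27  0.05  1.73 -0.    1.36 -1.91]
[[-0.998 -0.07  -0.001]
 [-0.07   0.998  0.   ]
 [ 0.001  0.    -1.   ]]
[[323.29622211 206.41706408]
 [291.32766572 253.82141757]
 [686.61848322 472.69445197]]
```

View pics/w1.png

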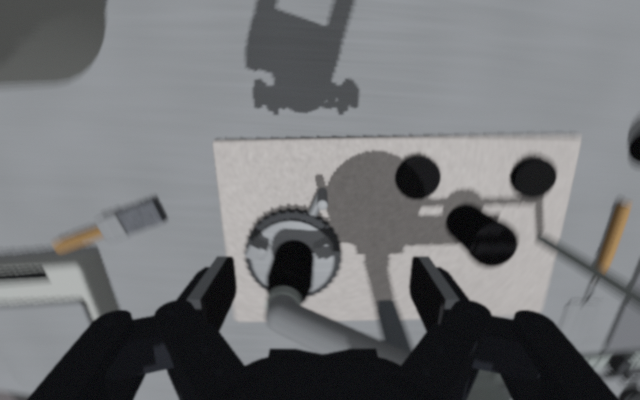

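The wrist view shows the deck's front edge from (215,140) to (580,134), the chuck round (293,250), and a light spot near (322,206), right where the lever post top is predicted. I'll refine with a second view from lower down.

Emit:
send_rows(steps=[[[0.02,0,0.05],[0,0,0],0],[[0.02,0,0.05],[0,0,0],0],[[0.02,0,0.03],[0,0,0],0],[[0,0,0],[0,0,0],0]])

```text
time_s: 3.58
ee_pos: [0.359, -0.1074, 0.1917]
tool_rot: [0.096, -3.135, -0.003]
force: [0.7, 0.2, -0.4]
gripper_width: 0.998
grasp_force: 0.0
```

Run:
```python
from h import *
T1=np.load('T1.npy')
a,b=plane('wrist',(215,140),.012,T1),plane('wrist',(580,134),.012,T1);print(a,b,np.arctan2(-(b-a)[0],(b-a)[1]))
s=state();T=wristT();np.save('T2.npy',T);print(s['ee_pos'])
im=read_camera('wrist');im=cv2.cvtColor(im,cv2.COLOR_RGB2BGR);cv2.imwrite('pics/w2.png',im)
q=proj('wrist',[[.460,-.1,.0865],[.556,-.142,.0245]],T);print(q)
w1=cv2.imread('pics/w1.png')
c1=cv2.resize(w1[175:240,290:355],(390,390),interpolation=cv2.INTER_CUBIC)
u,v=q[0].astype(int); v=max(v,60);c2=cv2.resize(im[v-60:v+60,u-60:u+60],(390,390),interpolation=cv2.INTER_CUBIC);print(u-60,v-60,'scale 3.25; c1 off 290,175 scale 6')
cv2.imwrite('pics/c12.png',np.hstack([c1,c2]))
```

```text
[ 0.3962251  -0.25846128  0.012     ] [0.34707205 0.26730556 0.012     ] 0.09321736386845146
[ 0.35897463 -0.10744685  0.19166883]
[[323.06577708 318.56412742]
 [282.6249557  349.45676695]]
263 258 scale 3.25; c1 off 290,175 scale 6
```

View pics/c12.png

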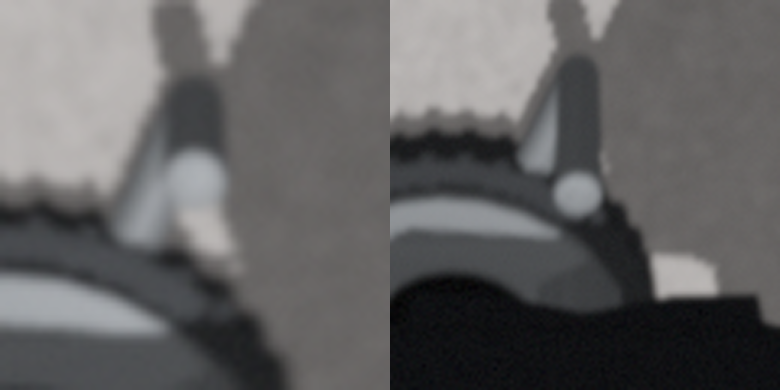

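The lever post top shows clearly, at wrist pixels (322.3,204.7) from high and (320.5,318) from low.

Run:
```python
from h import *
T1,T2=np.load('T1.npy'),np.load('T2.npy')
sc=('scene',(174/3.3+235.65,300/3.3+144.65))
r=[ray('wrist',(322,204.4),T1),ray('wrist',(320.2,317.7),T2)]
print(tri(r),tri(r+[ray(*sc)]),plane('wrist',(322,204.4),.0865,T1),plane('wrist',(320.2,317.7),.0865,T2))
# gate shut/mark geometry: chuck axis guess from station
p=np.load('st.npy');a=R.from_euler('z',p[2]).as_matrix()@[.06,-.15,0]+[p[0],p[1],0];print('axis',a)
```

```text
(array([ 0.45635053, -0.10231569,  0.09016422]), [np.float64(0.0004489436005228689), np.float64(0.0004489436005228787)]) (array([ 0.45896343, -0.10203389,  0.08541624]), [np.float64(0.0011117192783223569), np.float64(0.0010378758803987846), np.float64(0.00048244419282461153)]) [ 0.45748966 -0.10179295  0.0865    ] [ 0.45922803 -0.10261413  0.0865    ]
axis [ 0.56172142 -0.14207858  0.        ]
```

Emit:
send_rows(steps=[[[-0.04,0,0],[0,0,0],0],[[-0.04,-0.001,0],[0,0,0],0],[[-0.02,0,0.03],[0,0,0],0],[[0,0,0.04],[0,0,0],0],[[0,0,0.035],[0,0,0],0],[[0,0,0.02],[0,0,0],0],[[0,0,0],[0,0,0],0]])

```text
time_s: 4.5
ee_pos: [0.463, -0.1028, 0.0684]
tool_rot: [-0.1, 3.139, -0.0]
force: [-0.4, -0.6, 0.5]
gripper_width: 0.997
grasp_force: 0.0
```

Emit:
send_rows(steps=[[[0.003,0,0],[0,0,0],1],[[0,0,0],[0,0,0],1],[[0,0,0],[0,0,0],1],[[0,0,0],[0,0,0],1],[[0,0,0],[0,0,0],1],[[0,0,0],[0,0,0],1],[[0,0,0],[0,0,0],1],[[0,0,0],[0,0,0],1]])

```text
time_s: 5.5
ee_pos: [0.4586, -0.1028, 0.0689]
tool_rot: [-0.101, 3.139, -0.0]
force: [-2.4, 0.6, 6.2]
gripper_width: 0.145
grasp_force: 58.3
```

Run:
```python
import numpy as np
P=lambda s:.11*np.array([np.cos(np.radians(155.1)+s),np.sin(np.radians(155.1)+s)])
M=np.array([[-.998,-.064],[-.064,.998]])
s=.06+.08*np.arange(13)
for a,b in zip(s,s[1:]):print(round(b,2),(M@(P(b)-P(a))).round(4),(P(b)-P(.06)).round(4))
```

```text
0.14 [ 0.0034 -0.0081] [-0.0029 -0.0083]
0.22 [ 0.0028 -0.0084] [-0.0051 -0.0168]
0.3 [ 0.0021 -0.0085] [-0.0066 -0.0255]
0.38 [ 0.0014 -0.0087] [-0.0075 -0.0342]
0.46 [ 0.0007 -0.0088] [-0.0076 -0.043 ]
0.54 [-0.     -0.0088] [-0.007  -0.0518]
0.62 [-0.0007 -0.0088] [-0.0057 -0.0605]
0.7 [-0.0014 -0.0087] [-0.0038 -0.0691]
0.78 [-0.0021 -0.0085] [-0.0011 -0.0775]
0.86 [-0.0028 -0.0083] [ 0.0022 -0.0856]
0.94 [-0.0034 -0.0081] [ 0.0061 -0.0935]
1.02 [-0.0041 -0.0078] [ 0.0107 -0.101 ]
```

Emit:
send_rows(steps=[[[0.0034,-0.008,0],[0,0,0],1],[[0.0028,-0.0084,0],[0,0,0],1],[[0.002,-0.0085,0],[0,0,0],1],[[0.0014,-0.0087,0],[0,0,0],1]])

```text
time_s: 6.0
ee_pos: [0.4497, -0.1358, 0.0688]
tool_rot: [0.101, -3.137, -0.004]
force: [-1.8, 7.7, 9.8]
gripper_width: 0.147
grasp_force: 59.0
```

Emit:
send_rows(steps=[[[0.0007,-0.0088,0],[0,0,0],1],[[0,-0.0088,0],[0,0,0],1],[[-0.0007,-0.0088,0],[0,0,0],1],[[-0.0014,-0.0087,0],[0,0,0],1],[[0,0,0],[0,0,0],1]])

```text
time_s: 6.62
ee_pos: [0.4523, -0.1717, 0.0686]
tool_rot: [0.101, -3.135, -0.002]
force: [-5.9, 0.6, 10.0]
gripper_width: 0.144
grasp_force: 59.5
```

Emit:
send_rows(steps=[[[-0.0021,-0.0085,0],[0,0,0],1],[[-0.0014,-0.0042,0],[0,0,0],1],[[0,0,0],[0,0,0],1]])

```text
time_s: 7.0
ee_pos: [0.4568, -0.1833, 0.0686]
tool_rot: [0.101, -3.135, -0.004]
force: [-4.9, 5.0, 9.3]
gripper_width: 0.145
grasp_force: 59.6
```

Emit:
send_rows(steps=[[[-0.0015,-0.0041,0],[0,0,0],1],[[0,0,0],[0,0,0],1]])

```text
time_s: 7.25
ee_pos: [0.4572, -0.1844, 0.0685]
tool_rot: [0.099, -3.132, -0.012]
force: [-6.6, 16.2, 14.0]
gripper_width: 0.142
grasp_force: 60.6
```

Emit:
send_rows(steps=[[[-0.0016,-0.0041,0],[0,0,0],1],[[0,0,0],[0,0,0],1]])

```text
time_s: 7.5
ee_pos: [0.4573, -0.1854, 0.0683]
tool_rot: [0.095, -3.128, -0.022]
force: [-8.2, 26.3, 19.8]
gripper_width: 0.149
grasp_force: 62.0
```

Emit:
send_rows(steps=[[[0.0015,0.004,0],[0,0,0],1],[[0,0,0],[0,0,0],0.9],[[0,0,0],[0,0,0],0.6],[[0,0,0],[0,0,0],0.3],[[0,0,0],[0,0,0],0],[[0,0,0],[0,0,0],0],[[0,0,0],[0,0,0],0]])

```text
time_s: 8.38
ee_pos: [0.4608, -0.1886, 0.0682]
tool_rot: [-0.1, 3.14, -0.0]
force: [0.4, -0.4, 2.0]
gripper_width: 0.999
grasp_force: 0.0
```

Emit:
send_rows(steps=[[[0,0,-0.04],[0,0,0],0],[[0.01,0,-0.05],[0,0,0],0],[[0.03,0.02,-0.05],[0,0,0],0],[[0.04,0.03,-0.05],[0,0,0],0],[[0.02,0.03,-0.06],[0,0,0],0],[[0,0,0],[0,0,0],0]])

```text
time_s: 9.12
ee_pos: [0.3634, -0.1208, 0.3102]
tool_rot: [-0.102, 3.131, -0.005]
force: [0.7, 0.6, -1.1]
gripper_width: 0.999
grasp_force: 0.0
```

Run:
```python
from h import *
T=wristT();np.save('T3.npy',T);s=state();print(s['ee_pos'],s['time_s'])
im=cv2.cvtColor(read_camera('wrist'),cv2.COLOR_RGB2BGR);cv2.imwrite('pics/w3.png',im)
sd=cv2.cvtColor(read_camera('side'),cv2.COLOR_RGB2BGR);cv2.imwrite('pics/sd3.png',sd)
q=proj('wrist',[[.5617,-.142,.04],[.459,-.186,.0865]],T);print(q)
u,v=q[0].astype(int);a=im[max(v-55,0):v+45,u-60:u+60];print(u-60,max(v-55,0))
b=sd[210:270,280:352]
cv2.imwrite('pics/c3.png',np.hstack([cv2.resize(a,(400,400*a.shape[0]//a.shape[1]),interpolation=2)[:333],cv2.resize(b,(400,333),interpolation=2)[:min(333,400*a.shape[0]//a.shape[1])]]))
```

```text
[ 0.36340292 -0.12079674  0.31023323] 9.125
[[300.38574481 296.24454226]
 [266.21711318 246.95784297]]
240 241
```

View pics/c3.png

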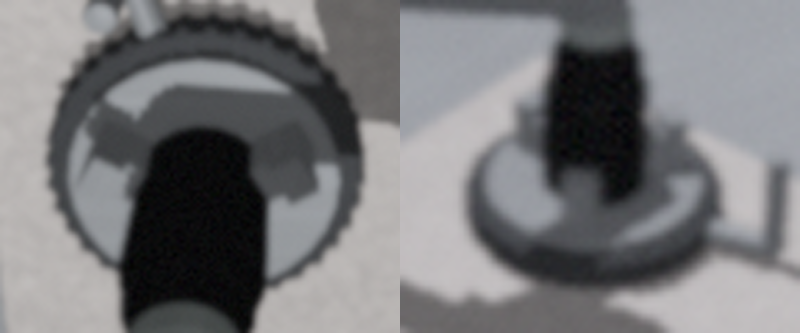

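The three jaws now stand against the upright jar, and the lever post stays where it was left, at about wrist pixel (270,245). Next the gate: rise, then go across to a viewing place.

Emit:
send_rows(steps=[[[0,0.02,-0.05],[0,0,0],0],[[-0.003,0.05,-0.05],[0,0,0],0],[[-0.003,0.05,-0.02],[0,0,0],0],[[-0.003,0.05,0],[0,0,0],0],[[-0.003,0.05,0],[0,0,0],0],[[-0.003,0.05,0],[0,0,0],0],[[-0.04,0.02,0],[0,0,0],0],[[-0.04,0,0],[0,0,0],0],[[-0.02,0,0],[0,0,0],0],[[0,0,0],[0,0,0],0]])

```text
time_s: 10.48
ee_pos: [0.46, 0.1693, 0.4183]
tool_rot: [0.098, -3.136, 0.002]
force: [-0.8, -0.1, -0.0]
gripper_width: 1.001
grasp_force: 0.0
```

Run:
```python
from h import *
T=wristT();np.save('T4.npy',T);s=state();print(s['ee_pos'],s['tool_rot'],s['joint_pos'].round(2))
im=cv2.cvtColor(read_camera('wrist'),cv2.COLOR_RGB2BGR);cv2.imwrite('pics/w4.png',im)
print(proj('wrist',[[.571,.1774,.326],[.524,.1421,.276]],T))
```

```text
[0.45998773 0.16930443 0.4182955 ] [ 9.83326969e-02 -3.13588305e+00  1.97994178e-03] [ 0.33  0.12  1.42  0.    1.6  -1.3 ]
[[323.31359197 337.63920661]
 [290.06860267 259.59047071]]
```

View pics/w4.png

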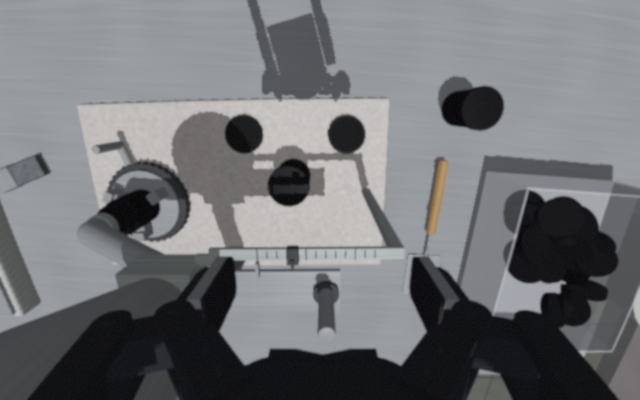

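The wrist view shows the post top at (327,330), the clip on the rail at (292,256) and the fin about (257,268).

Run:
```python
from h import *
T=np.load('T4.npy')
rs=[ray('wrist',(326.5,330),T),ray('scene',(389,187.1)),ray('side',(225.6,201))]
print('post',tri(rs),tri(rs[:2]),plane('wrist',(326.5,330),.326,T))
y=R.from_euler('z',.068).as_matrix()[:,1]
f,m=plane('wrist',(257.5,268),.269,T),plane('wrist',(292.5,262),.276,T);print(f,m,'along y',(m-f)@y,'shut fin vs post',(plane('wrist',(326.5,330),.326,T)-f)@y)
a,b=plane('wrist',(215,253),.262,T),plane('wrist',(400,253),.262,T);print('railyaw',np.arctan2(-(b-a)[0],(b-a)[1]))
g=cv2.imread('pics/w4.png',0);print(g[266:276:2,250:266].tolist())
```

```text
post (array([0.56861576, 0.1789299 , 0.32277629]), [np.float64(0.002632781936410885), np.float64(0.0011417611040181624), np.float64(0.002726686480003224)]) (array([0.56742233, 0.17958337, 0.32016205]), [np.float64(0.0004377632902616576), np.float64(0.0004377632902617308)]) [0.56272367 0.17960282 0.326     ]
[0.53941217 0.10894542 0.269     ] [0.52645497 0.14454119 0.276     ] along y 0.03639391605882475 shut fin vs post 0.0689101475415513
railyaw 0.06525804825298528
[[159, 160, 158, 160, 159, 158, 152, 136, 114, 120, 143, 155, 159, 159, 159, 158], [140, 140, 140, 140, 145, 152, 153, 141, 116, 107, 124, 134, 138, 139, 139, 139], [90, 91, 91, 93, 112, 139, 152, 147, 120, 90, 83, 88, 89, 88, 88, 90], [147, 147, 148, 148, 150, 155, 157, 150, 125, 109, 127, 144, 150, 150, 151, 151], [160, 160, 159, 160, 160, 159, 158, 150, 130, 120, 138, 155, 161, 162, 163, 164]]
```

Emit:
send_rows(steps=[[[-0.04,0.001,0],[0,0,0],0],[[-0.04,0.001,0],[0,0,0],0],[[-0.028,0.001,0],[0,0,0],0],[[0,0,0],[0,0,0],0],[[0,0,0.04],[0,0,0],0],[[0,0,0.04],[0,0,0],0],[[0,0,0.026],[0,0,0],0],[[0,0,0],[0,0,0],0]])

```text
time_s: 11.52
ee_pos: [0.5642, 0.179, 0.3132]
tool_rot: [0.101, -3.136, 0.002]
force: [-0.7, 0.7, 0.4]
gripper_width: 1.002
grasp_force: 0.0
```

Emit:
send_rows(steps=[[[-0.003,0,0.001],[0,0,0],0.5],[[0,0,0],[0,0,0],1],[[0,0,0],[0,0,0],1],[[0,0,0],[0,0,0],1],[[0,0,0],[0,0,0],1],[[0,0,0],[0,0,0],1],[[0,0,0],[0,0,0],1],[[0,0,0],[0,0,0],1]])

```text
time_s: 12.52
ee_pos: [0.57, 0.1793, 0.3139]
tool_rot: [-0.1, 3.139, -0.001]
force: [-1.3, -2.9, 5.8]
gripper_width: 0.169
grasp_force: 58.7
```

Emit:
send_rows(steps=[[[0,0.006,0],[0,0,0],1],[[0,0.006,0],[0,0,0],1],[[0,0.006,0],[0,0,0],1],[[0,0.006,0],[0,0,0],1],[[0,0.006,0],[0,0,0],1],[[0,0.006,0],[0,0,0],1],[[0,0.001,0],[0,0,0],1],[[0,0,0],[0,0,0],1],[[0,0,0],[0,0,0],1]])

```text
time_s: 13.65
ee_pos: [0.5674, 0.2143, 0.3139]
tool_rot: [-0.099, 3.14, -0.007]
force: [0.2, -9.6, 6.1]
gripper_width: 0.168
grasp_force: 59.0
```

Run:
```python
from h import *
T=wristT();np.save('T5.npy',T);s=state();print(s['ee_pos'],s['tool_rot'])
im=cv2.cvtColor(read_camera('wrist'),cv2.COLOR_RGB2BGR);cv2.imwrite('pics/w5.png',im)
q=proj('wrist',[[.5265,.1445,.276]],T)[0];print(q)
u,v=int(q[0]),int(q[1]);x0,y0=u-70,max(v-45,0);print(x0,y0)
cv2.imwrite('pics/c5.png',cv2.resize(im[y0:y0+100,x0:x0+130],None,fx=6,fy=6,interpolation=2))
```

```text
[0.56744974 0.21430021 0.31386082] [-0.09938583  3.13972537 -0.0072699 ]
[197.17830967 170.75779499]
127 125
```

View pics/c5.png

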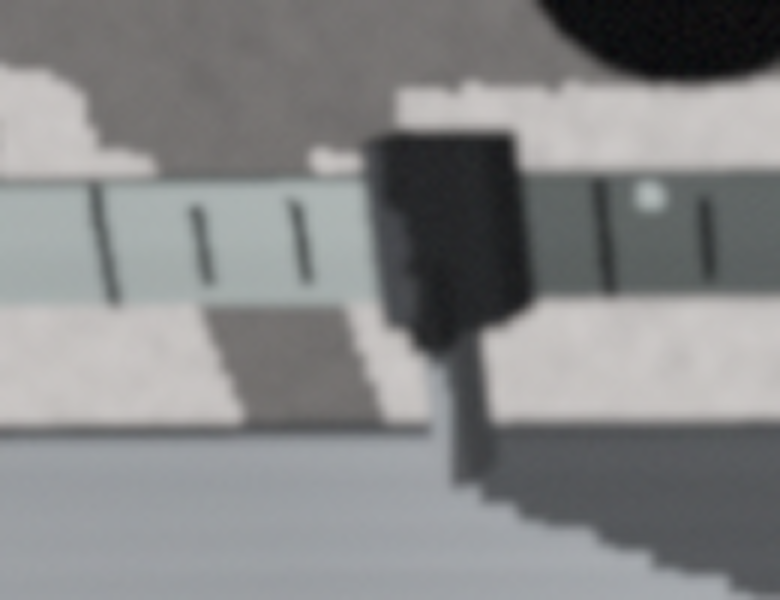

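The crop shows the fin (lit top about x 430–455, from y 355 down) next to the clip's pointer tip at about (428,348).

Run:
```python
from h import *
T=np.load('T5.npy'); y=R.from_euler('z',.067).as_matrix()[:,1]
px=lambda u,v:((u+.5)/6-.5+127,(v+.5)/6-.5+125)
for fu in(442,448):
  for mu in(420,428,440):
    f,m=plane('wrist',px(fu,360),.269,T),plane('wrist',px(mu,346),.276,T);print(fu,mu,((m-f)@y*1000).round(1),f.round(4),m.round(4))
g=cv2.imread('pics/w5.png',0)
for v in range(172,208,3):print(v,g[v,190:215].tolist())
```

```text
442 420 1.1 [0.536  0.1429 0.269 ] [0.5329 0.1438 0.276 ]
442 428 1.9 [0.536  0.1429 0.269 ] [0.5328 0.1445 0.276 ]
442 440 3.0 [0.536  0.1429 0.269 ] [0.5328 0.1457 0.276 ]
448 420 0.5 [0.536  0.1435 0.269 ] [0.5329 0.1438 0.276 ]
448 428 1.3 [0.536  0.1435 0.269 ] [0.5328 0.1445 0.276 ]
448 440 2.4 [0.536  0.1435 0.269 ] [0.5328 0.1457 0.276 ]
172 [110, 81, 75, 73, 72, 67, 56, 43, 38, 33, 29, 31, 36, 38, 39, 39, 38, 37, 38, 37, 36, 31, 30, 31, 34]
175 [134, 96, 76, 73, 74, 70, 56, 45, 38, 34, 29, 32, 34, 36, 36, 36, 37, 39, 39, 37, 35, 32, 33, 36, 57]
178 [163, 125, 93, 79, 73, 61, 51, 43, 37, 37, 33, 30, 31, 36, 38, 40, 42, 49, 59, 66, 78, 102, 135, 159, 175]
181 [193, 189, 186, 179, 158, 116, 69, 43, 40, 40, 36, 35, 39, 51, 60, 67, 90, 137, 173, 186, 189, 190, 192, 194, 194]
184 [195, 195, 196, 195, 190, 176, 161, 141, 109, 82, 74, 74, 71, 69, 65, 67, 86, 133, 174, 192, 195, 195, 194, 194, 194]
187 [192, 196, 198, 200, 200, 198, 191, 180, 164, 154, 142, 114, 87, 72, 67, 66, 76, 110, 156, 185, 193, 193, 193, 193, 193]
190 [172, 190, 195, 195, 195, 195, 193, 187, 173, 162, 154, 136, 104, 80, 69, 65, 70, 97, 146, 184, 195, 194, 193, 193, 194]
193 [142, 171, 186, 189, 189, 190, 190, 185, 176, 165, 160, 147, 116, 84, 69, 66, 68, 84, 126, 165, 185, 189, 188, 187, 186]
196 [94, 100, 106, 109, 108, 108, 109, 113, 128, 149, 156, 146, 116, 86, 72, 68, 65, 68, 74, 86, 95, 96, 93, 90, 91]
199 [159, 159, 160, 160, 160, 161, 161, 160, 161, 161, 159, 148, 116, 89, 75, 68, 67, 65, 67, 73, 81, 87, 87, 87, 88]
202 [162, 163, 162, 163, 163, 163, 163, 163, 163, 163, 159, 147, 117, 90, 80, 71, 66, 67, 71, 76, 82, 86, 87, 88, 88]
205 [159, 159, 158, 159, 160, 160, 159, 160, 160, 160, 159, 149, 127, 110, 108, 107, 103, 93, 85, 84, 85, 86, 86, 86, 85]
```

Emit:
send_rows(steps=[[[0,0.0015,0],[0,0,0],1],[[0,0,0],[0,0,0],1],[[0,0,0],[0,0,0],1],[[0,0,0],[0,0,0],1]])

```text
time_s: 14.2
ee_pos: [0.5674, 0.2157, 0.3139]
tool_rot: [-0.099, 3.14, -0.008]
force: [-1.5, -8.8, 6.4]
gripper_width: 0.17
grasp_force: 59.0
```

Run:
```python
from h import *
s=state();print(s['ee_pos'],s['force'],s['time_s'])
ims=[cv2.cvtColor(read_camera(n),cv2.COLOR_RGB2BGR) for n in('wrist','scene')]
a=ims[0][125:225,127:257];b=ims[1][175:225,345:410]
cv2.imwrite('pics/c6.png',np.hstack([cv2.resize(x,(400,308),interpolation=2) for x in(a,b)]))
```

```text
[0.56735731 0.21567204 0.31385044] [-1.46880332 -8.79884336  6.38094001] 14.2
```

View pics/c6.png

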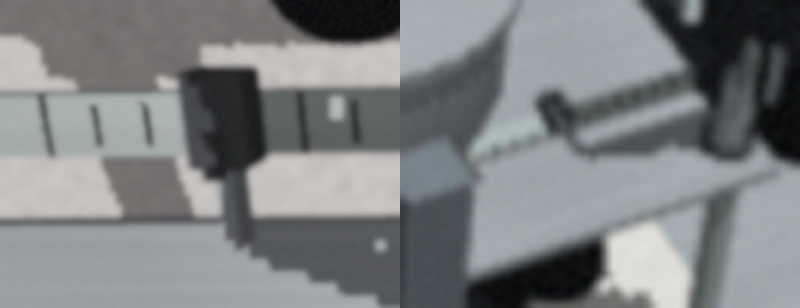

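Both views show the fin in line with the pointer, and the spring pull of about 9 N is held, so I'm handing in.

```bash
python3 -c "
from workcell import *
print(close_job())"
```

```text
the job is handed in; nothing more can be done
None
```

The job is handed in, but no verdict came back: the jar is clamped in the chuck with the lever released, and the gripper is holding the gate slide out with its fin level with the dose mark, to about 2 mm as measured from the wrist camera.

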